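# Book in a tray of jars on the labelling scale

## Robot

A 6-joint arm with a two-finger parallel gripper is mounted at the origin on the work surface. World frame = base frame: x ahead of the robot, y to its left, z up, the work surface at z = 0. Lengths are in mm, angles in degrees, forces in N, time in s.
With the tool pointing down it reaches from about 275 to 725 mm from the base axis. Payload 15.9 kg.
Tool frame: the origin (TCP) lies between the finger pads; the fingertips stand 17 mm ahead of it and the grasp point (between the pads) lies 2 mm behind it; z points along the fingers, y is the direction in which the jaws open and shut (so a half turn about z gives the same grasp; the last joint's range is limited). The gripper opens to 85 mm and grips with 20 to 120 N. Pads are 22 mm wide; open, the fingers measure 114 mm over their backs; the gripper's body (76 mm by 85 mm) begins 54 mm behind the grasp point. The pads swing forward as they close: fully open they stand 13 mm farther back than shut.
Start: joints at [-67.38, 12.198, -1.971, 75.831, 0, 90], TCP at [192.305, -461.524, 248.306] pointing down, gripper open.
Joint ranges: [-170.91, 170.91], [-42.67, 98.43], [-65.05, 77.54], [-120.47, 116.71], [-90, 82.35], [-180, 180]. Speed limits (degrees/s): [108.29, 108.29, 136.94, 147.25, 180, 180].

## Interface

Orientations are given as a 3x3 rotation matrix whose columns are the frame's x, y, z axes.
In Python, from bench import bot, camera, camera_params gives the robot as it stands.
- The arm moves only by the tool servo_tool, never from a script. Its argument "motion" is a list of rows, each an object with "translation": the shift along the tool's x, y, z each as a share of 30 cm, from -1 to 1, a list of three; "delta_rot": the turn, a rotation vector about the tool's x, y, z each as a share of 90 degrees, from -1 to 1, a list of three; "hand": the finger opening in mm, from 0 to 85.4. In form: [{"translation": [dx, dy, dz], "delta_rot": [wx, wy, wz], "hand": hand}, ...]. A call has 1 to 8 rows; each row is the pose to reach, as a shift and turn from the pose measured when the call began, along the tool's axes at that moment; what a row does not reach only later rows make up. A row lasts 1/8 s, in which the tool goes at most 62.5 mm and 10.7 degrees, less where a joint would pass 70% of its speed; a pose out of reach is approached as far as the arm can. A call with a number of a shift or a turn outside -1 to 1 is refused whole. A call with a gripper value outside its range is refused whole. The fingers move at their own pace and stop on an object; "newtons" is the grip in N (left out, the last holds). Time passes only in rows, so rows that repeat a pose let the fingers close. It gives the time, the measured TCP pose, the force and the opening at its end, in the units of the state.
- bot.get_state(): the state, without advancing time (a new reading comes with each control period).
- camera(name): name is "scene" or "top" or "wrist"; returns the picture (400x640x3 uint8, red, green, blue); there is no depth.
- camera_params(name): a dict with "fx", "fy", "cx", "cy" (pixels), "dist" ([k1, k2, p1, p2, k3] as OpenCV has them; the pictures are not rectified), "T" (4x4, takes a point from camera to world coordinates). Camera axes: x right, y down, z forward; pixel columns grow to the right and rows downward; lengths in mm; the calibration is good to about 2 mm. A picture is of the moment at which its call begins: read the wrist's pose just before it. camera_params takes no time and is no camera call; for the wrist camera it gives the pose at the moment of the call.
- bot.finish_job(): hands the job in, once; it reports no verdict.
The state is a dict: "time": time; "joint_positions": joint angles; "qvel": joint speeds; "joint_torque": joint torques, N m; "ee_pos": TCP position; "orientation": TCP orientation; "ft_force": force on the tool from outside, world axes, zero at the start; "wrist_torque": the same for the moment, N m; "finger_gap": finger opening in mm.
Only numpy, scipy, OpenCV 4.12 (cv2) and the standard library are available. Lean on these libraries where they do the work, as an engineer would, in place of code of your own. Each camera call takes 0.05 s, during which the arm holds its last target.

## Task

The labelling scale has gone to sleep with a tray of jam jars on its pan: book the tray in by tapping the scale's keys lightly with a fingertip, first the black standby key to wake it, then the red jars key, then the wide white print key, letting each spring back up before the next. Press no other key, keep off the pan and the goods on it, and pick nothing up: everything loose on the table stays where it is.

Things in the scene. Friction and masses are not known exactly. Their poses are not given: they have to be found in the camera images.
- scale: White label-printing bench scale, fixed; 340 mm wide, 430 deep, printer block 150 high right of the pan. Origin: on the table under the keypad's middle; x from the operator (robot) side back to the pan, y to the operator's left. Keys: two rows 53 mm apart, 54 mm pitch, on a grey panel 63 mm high here, rising 6 degrees to +x. Near row, left to right: standby, zero, print. Far row: four category keys, in any order.
- key_wake_top (a point): Centre of the top of the standby key (wakes the scale): black, white power symbol, left end of the near row. Cap 36 x 36 mm, 10 mm proud of the panel. This and every key: starts to move at about 2 N, is 2.5 mm down at 4 N, fully down (7 mm) at 7.5 N; registers when over 2.5 mm down for 0.1 s; 20 N harms it. The point moves with the key.
- key_wake (a joint): Joint of the standby key: 0 = up at rest, 0.007 = fully down (m). Pressed into the console, square to its panel; it springs back by itself when let go.
- key_jars_top (a point): Centre of the top of the jars category key: red, with a white jar pictogram, somewhere in the far row. Cap 36 x 36 mm, 10 mm proud of the panel; spring and travel as the standby key. The point moves with the key.
- key_jars (a joint): Joint of the jars key: 0 = up at rest, 0.007 = fully down (m). Pressed into the console, square to its panel; it springs back by itself when let go.
- key_print_top (a point): Centre of the top of the print key: white and wide, with a black-edged label pictogram, right end of the near row. Cap 36 mm (scale x) by 90 mm (scale y), 10 mm proud of the panel; spring and travel as the standby key. The point moves with the key.
- key_print (a joint): Joint of the print key: 0 = up at rest, 0.007 = fully down (m). Pressed into the console, square to its panel; it springs back by itself when let go.
- key_zero (a joint): Joint of the zero key (dark grey, white arrows pointing inwards to a bar; in the near row between the standby and print keys), not wanted here: 0 = up at rest, 0.007 = fully down (m). Pressed into the console, square to its panel; it springs back by itself when let go. Cap 36 x 36 mm.
- key_bread (a joint): Joint of the bread category key (orange, white loaf; far row), not wanted here: 0 = up at rest, 0.007 = fully down (m). Pressed into the console, square to its panel; it springs back by itself when let go. Cap 36 x 36 mm.
- key_tins (a joint): Joint of the tins category key (blue, white ribbed tin; far row), not wanted here: 0 = up at rest, 0.007 = fully down (m). Pressed into the console, square to its panel; it springs back by itself when let go. Cap 36 x 36 mm.
- key_fruit (a joint): Joint of the fruit category key (green, white fruit with a stalk; far row), not wanted here: 0 = up at rest, 0.007 = fully down (m). Pressed into the console, square to its panel; it springs back by itself when let go. Cap 36 x 36 mm.
- pan: Stainless weighing pan of the scale, 255 mm (x) by 330 mm (y), fixed; its top is 25 mm above its origin (112 mm above the table). Origin under its centre, axes as the scale.
- tray: Green plastic tray with the goods, 150 x 290 x 45 mm, walls 5 mm, loose on the pan. Origin under its centre, z up. Its near edge is at least 95 mm behind the middle of the far row of keys.
- jar1: Jam jar in the tray, amber with a brass lid, 62 mm across and 80 mm high (top about 197 mm above the table), loose. Origin at the centre of its foot, z up.
- jar2: Jam jar in the tray, dark red with a red lid, 62 mm across and 80 mm high, loose. Origin at the centre of its foot, z up.
- jar3: Jam jar in the tray, amber with a brass lid, 62 mm across and 80 mm high, loose. Origin at the centre of its foot, z up.
- tin: Food tin with a blue wrapper, 75 mm across, 110 mm high, loose on the table to the left of the scale. Origin at the centre of its foot.
- label_roll: Spare roll of white labels, 84 mm across, 60 mm high, loose on the table to the right of the console. Origin at the centre of its foot.
- tub: Round white food tub with a lid, 118 mm across, 70 mm high, loose on the table farther left than the tin. Origin at the centre of its foot.
- marker: White marker pen with a black cap, 140 mm long, 15 mm thick, lying loose on the table in front of the console. Origin under its middle, x along the pen.
Mind the look-alikes: they are no part of the job. There is more than one size of the jar2; the job needs the smallest. What is shaped like the label_roll but purple is not meant.

How it is judged (in metres and radians):
On the way, in this order (a step that is already met when the one before it is completed fails the run):
1. the standby key is pressed down (value of joint key_wake above 0.0025 m and value of joint each of key_jars, key_print below 0.001 m), for 0.1 s.
2. the standby key is up again and the jars key is pressed down (value of joint key_jars above 0.0025 m and value of joint each of key_wake, key_print below 0.001 m), for 0.1 s.
3. the jars key is up again and the print key is pressed down (value of joint key_print above 0.0025 m and value of joint each of key_wake, key_jars below 0.001 m), for 0.1 s.
At the end, for the whole second after the job is handed in: The standby, jars and print keys have been pressed in that order, each at least 2.5 mm down for 0.1 s with the others up. At the end all seven keys are up (within 1 mm), and the tray, jars, tin, label roll, tub and marker are at rest, upright as before and within 20 mm of where they started (value of joint each of key_wake, key_zero, key_print, key_jars, key_bread, key_tins, key_fruit below 0.001 m and distance of each of tray, jar1, jar2, jar3, tin, label_roll, tub, marker from where it was at the start of the episode below 0.02 m and angle between each of tray, jar1, jar2, jar3, tin, label_roll, tub, marker's own z axis and vertical below 0.35 rad and linear speed of each of tray, jar1, jar2, jar3, tin, label_roll, tub, marker below 0.02 m/s); the robot touches nothing.
It fails at once if a key is pushed harder than 20 N (contact force between any of the arm, the fingers and key_wake above 20 N or contact force between any of the arm, the fingers and key_zero above 20 N or contact force between any of the arm, the fingers and key_print above 20 N or contact force between any of the arm, the fingers and key_jars above 20 N or contact force between any of the arm, the fingers and key_bread above 20 N or contact force between any of the arm, the fingers and key_tins above 20 N or contact force between any of the arm, the fingers and key_fruit above 20 N).
It fails at once if one of the other keys is pressed 2.5 mm or more (value of joint any of key_zero, key_bread, key_tins, key_fruit above 0.0025 m).
It fails at once if the robot leans on the weighing pan or touches the goods on it (more than 0.5 N) (contact force between any of the fingers, the arm and pan above 0.5 N or contact force between any of the fingers, the arm and tray above 0.5 N or contact force between any of the fingers, the arm and jar1 above 0.5 N or contact force between any of the fingers, the arm and jar2 above 0.5 N or contact force between any of the fingers, the arm and jar3 above 0.5 N).
It fails at once if a loose thing is lifted, carried or shoved more than 20 mm from its place, or tipped (distance of any of tray, jar1, jar2, jar3, tin, label_roll, tub, marker from where it was at the start of the episode above 0.02 m or angle between any of tray, jar1, jar2, jar3, tin, label_roll, tub, marker's own z axis and vertical above 0.35 rad).
It also fails if it takes over 42 s, if anything falls off the work surface, if the arm or the gripper's body presses on something with over 40 N, if the wrist force passes 120 N, or if a joint passes its speed limit or range.

## Working session

There is one attempt and no reset: what is moved stays moved. The work goes in short steps, Python scripts to look and compute and a tool call to move; the robot and the scene stay as the last step left them, time stands still between calls to the robot, and variables do not carry over. Pictures are saved under pics/ and viewed, and the job is handed in when it is done.

Besides the shell and the picture viewer there is one more tool, called after ">>>" as name([rows], argument=value, ...), one row to a line, values as JSON. servo_tool: Moves the arm, as the interface text tells. Shift numbers are shares of 30 cm and turn numbers shares of 90 degrees, none past 1 either way. Its arguments: {"type":"object","properties":{"motion":{"type":"array","items":{"type":"object","properties":{"translation":{"type":"array","items":{"type":"number","minimum":-1,"maximum":1}},"delta_rot":{"type":"array","items":{"type":"number","minimum":-1,"maximum":1}},"hand":{"type":"number"}}}},"newtons":{"type":"number"}},"required":["motion"]}

```bash
mkdir -p pics; ls
python3 - <<'E'
from bench import bot,camera,camera_params
import cv2,numpy as np
s=bot.get_state();print(s)
for n in ("scene","top","wrist"):
    p=camera_params(n);print(n,{k:np.round(v,3).tolist() for k,v in p.items()})
    cv2.imwrite(f"pics/{n}0.png",camera(n)[:,:,::-1])
E
```

```text
pics
{'time': 0.0, 'joint_positions': array([-6.73801317e+01,  1.22245601e+01, -2.00799326e+00,  7.58297880e+01,
        8.54305019e-04,  8.99993350e+01]), 'qvel': array([-0.06488531,  0.00666067, -0.03643274,  0.03989024, -0.03048857,
       -0.01213811]), 'joint_torque': array([-2.04103446e-03, -6.86147046e+01,  4.87125850e+01,  1.71516091e-02,
       -1.67205912e-04, -1.07270257e-06]), 'ee_pos': array([ 192.19360797, -461.25300637,  247.81996956]), 'orientation': array([[ 9.23072442e-01,  3.84625925e-01, -4.04722159e-04],
       [ 3.84626138e-01, -9.23071890e-01,  1.01010015e-03],
       [ 1.49230549e-05, -1.08806233e-03, -9.99999408e-01]]), 'ft_force': array([0.32696679, 0.16366098, 0.18108692]), 'wrist_torque': array([ 0.0356587 ,  0.06589195, -0.05757611]), 'finger_gap': 85.66164447971528}
scene {'fx': 388.332, 'fy': 388.332, 'cx': 317.912, 'cy': 195.315, 'dist': [-0.095, 0.0, 0.0, 0.0, 0.0], 'T': [[0.436, 0.754, -0.492, 1046.286], [0.9, -0.365, 0.238, -170.394], [-0.0, -0.546, -0.838, 877.711], [0.0, 0.0, 0.0, 1.0]]}
top {'fx': 441.326, 'fy': 441.326, 'cx': 318.926, 'cy': 196.459, 'dist': [0.018, 0.0, 0.0, 0.0, 0.0], 'T': [[0.018, -0.993, 0.118, 459.854], [-1.0, -0.017, 0.009, 68.647], [-0.007, -0.118, -0.993, 1188.194], [0.0, 0.0, 0.0, 1.0]]}
wrist {'fx': 340.307, 'fy': 340.307, 'cx': 320.068, 'cy': 200.185, 'dist': [0.012, 0.0, 0.0, 0.0, 0.0], 'T': [[0.385, -0.888, -0.253, 256.391], [-0.923, -0.37, -0.104, -434.922], [-0.002, 0.273, -0.962, 373.055], [0.0, 0.0, 0.0, 1.0]]}
```

View pics/top0.png

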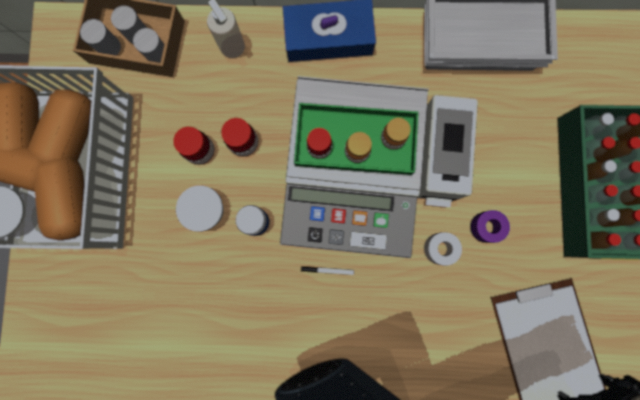

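View pics/scene0.png

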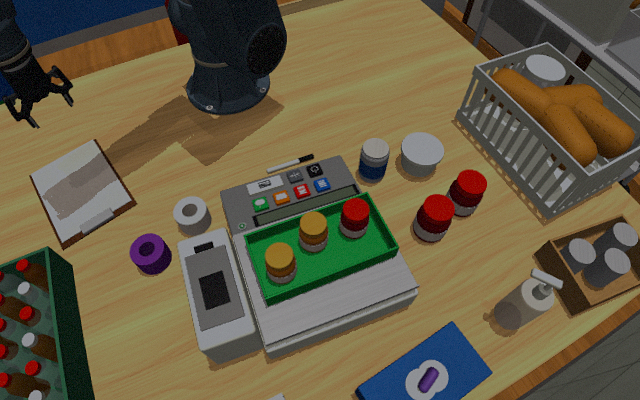

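The top view shows the standby key at about (315,235), zero at (337,237) and print at (369,240). In the far row, blue is at (317,213), red at (338,215), orange at (360,217) and green at (381,220). I'll enlarge both views to refine these.

Run:
```python
import cv2
a=cv2.imread("pics/top0.png")[170:290,270:430];b=cv2.imread("pics/scene0.png")[140:240,210:370]
cv2.imwrite("pics/topz.png",cv2.resize(a,None,fx=5,fy=5,interpolation=cv2.INTER_CUBIC))
cv2.imwrite("pics/scenez.png",cv2.resize(b,None,fx=5,fy=5,interpolation=cv2.INTER_CUBIC))
```

```text
(no output)
```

View pics/topz.png

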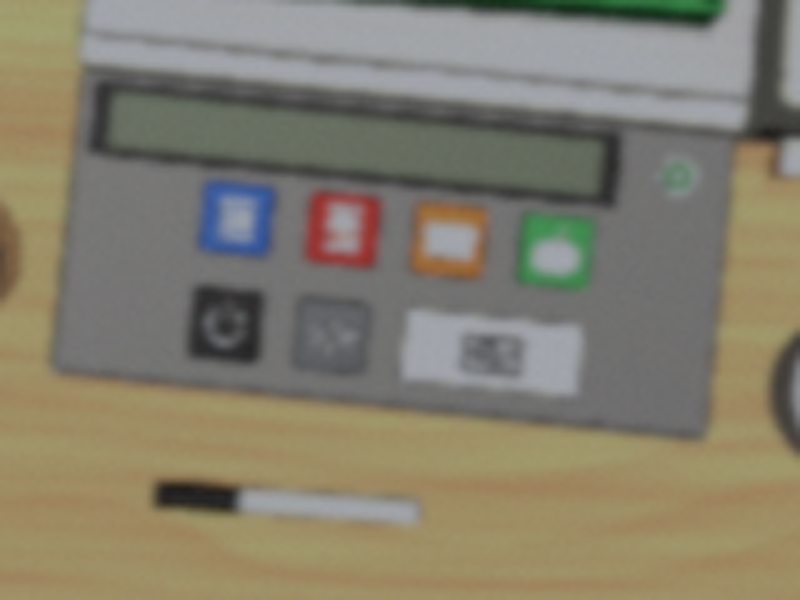

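View pics/scenez.png

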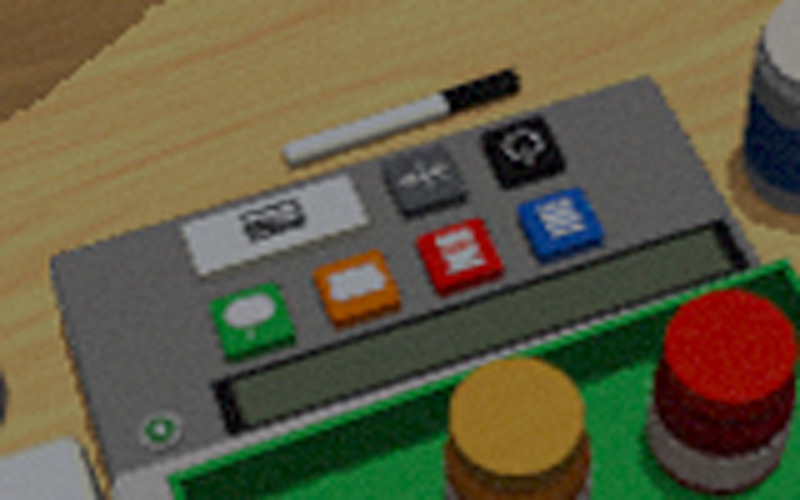

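```bash
cat > h.py <<'E'
import numpy as np,cv2
from bench import camera_params
from scipy.optimize import least_squares
N=["wake","zero","print","blue","red","orange","green"]
U=np.array([-26.5]*3+[26.5]*4);V=np.array([81,27,-54,81,27,-27,-81.])
def model(q):
    x,y,a,z=q;t=np.radians(6)
    X=U*np.cos(t)-10*np.sin(t);Z=z+U*np.sin(t)+10*np.cos(t)
    return np.c_[x+X*np.cos(a)-V*np.sin(a),y+X*np.sin(a)+V*np.cos(a),Z]
def proj(P,p):
    T=np.linalg.inv(p["T"]);r=cv2.Rodrigues(T[:3,:3])[0]
    K=np.array([[p["fx"],0,p["cx"]],[0,p["fy"],p["cy"]],[0,0,1.]])
    return cv2.projectPoints(P.astype(float),r,T[:3,3].astype(float),K,np.array(p["dist"],float))[0].reshape(-1,2)
E
python3 - <<'E'
from h import *
t=np.array([(226,325),(332,336),(491,353),(236,219),(343,230),(449,240),(555,251)])/5+[269.6,169.6]
s=np.array([(524,149),(425,177),(275,224),(560,220),(458,252),(357,285),(253,318)])/5+[209.6,139.6]
pt,ps=camera_params("top"),camera_params("scene")
for nm,obs in (("both",[(t,pt),(s,ps)]),("top",[(t,pt)]),("scene",[(s,ps)])):
    f=lambda q:np.concatenate([(proj(model(q),p)-o).ravel() for o,p in obs]+([[(q[3]-63)*.2]]))
    r=least_squares(f,[450,50,0,63]);print(nm,r.x,np.degrees(r.x[2]),np.abs(r.fun).max());
    if nm=="both":
        print(np.c_[model(r.x)].round(1)); print(r.fun[:-1].reshape(2,7,2).round(1).tolist())
E
```

```text
both [ 5.16296803e+02  3.72678388e+00 -8.33064811e-02  6.26922472e+01] -4.77310977379261 0.7511348638624327
[[495.7  86.7  69.9]
 [491.2  32.9  69.9]
 [484.5 -47.8  69.9]
 [548.3  82.3  75.4]
 [543.8  28.5  75.4]
 [539.3 -25.3  75.4]
 [534.8 -79.1  75.4]]
[[[0.3, -0.0], [0.4, -0.0], [0.6, -0.2], [0.4, 0.3], [0.2, 0.3], [0.4, 0.4], [0.5, 0.4]], [[0.3, -0.2], [0.5, 0.2], [0.3, 0.2], [0.5, -0.1], [0.8, -0.1], [0.3, -0.1], [0.1, -0.0]]]
top [ 5.16665405e+02  4.70066508e+00 -8.27454366e-02  6.29815745e+01] -4.740964291646066 0.3419226177758503
scene [ 5.15739298e+02  2.82898295e+00 -8.43415230e-02  6.24703981e+01] -4.832413305648624 0.32712389465979186
```

Both camera fits agree to within about 2 mm, and the heights match the description. The red jars key is second from the left in the far row. I'll write a helper that turns targets into move shares, with the tool square to the panel.

```bash
cat > g.py <<'E'
import numpy as np,sys
from bench import bot
from scipy.spatial.transform import Rotation as Ro
a=-0.0833;t=np.radians(6)
ex=np.array([np.cos(a)*np.cos(t),np.sin(a)*np.cos(t),np.sin(t)])  # up-slope
ey=np.array([-np.sin(a),np.cos(a),0]);n=np.cross(ex,ey)
Rt=np.c_[ex,-ey,-n]
K=dict(wake=(495.7,86.7,69.9),jars=(543.8,28.5,75.4),print=(484.5,-47.8,69.9))
def go(key,gap,tip=17):
    s=bot.get_state();R=np.array(s["orientation"]);p=np.array(s["ee_pos"])
    tgt=np.array(K[key])+n*(gap+tip)
    print("t",s["time"],"tcp",p.round(1),"F",np.round(s["ft_force"],2),"gap",round(s["finger_gap"],1))
    print(key,"tgt",tgt.round(1),"trans",(R.T@(tgt-p)/300).round(4),"rot",(Ro.from_matrix(R.T@Rt).as_rotvec(degrees=True)/90).round(4))
    rel=Rt.T@(p-n*0-np.array(K[key]));print("tip in key frame (mm): x %.1f y %.1f above %.1f"%(rel[0],-rel[1],-rel[2]-tip))
if __name__=="__main__": go(sys.argv[1],float(sys.argv[2]))
E
python3 g.py wake 40
```

```text
t 0.15 tcp [ 192.2 -461.3  247.9] F [-0.15  0.2   0.49] gap 85.2
wake tgt [489.8  87.2 126.6] trans [ 1.6187 -1.306   0.4056] rot [-0.0165  0.0655  0.304 ]
tip in key frame (mm): x -236.8 y -571.4 above 186.9
```

>>> servo_tool([
  {"translation": [0.8, -0.64, 0], "delta_rot": [0, 0, 0.3], "hand": 0},
  {"translation": [0.8, -0.64, 0], "delta_rot": [0, 0, 0.3], "hand": 0},
  {"translation": [0.8, -0.64, 0], "delta_rot": [0, 0, 0.3], "hand": 0},
  {"translation": [0.8, -0.64, 0], "delta_rot": [0, 0, 0.3], "hand": 0},
  {"translation": [0.8, -0.64, 0], "delta_rot": [0, 0, 0.3], "hand": 0},
  {"translation": [0.8, -0.64, 0], "delta_rot": [0, 0, 0.3], "hand": 0},
], newtons=20)

```text
time: 0.9
ee_pos: [341.2, -188.6, 248.1]
orientation: [[0.998, -0.071, -0.0], [-0.071, -0.998, 0.001], [-0.0, -0.001, -1.0]]
ft_force: [-0.5, -0.0, -0.1]
finger_gap: 0.3
```

```bash
python3 g.py wake 60
```

```text
t 0.9 tcp [ 341.2 -188.6  248.1] F [-0.45 -0.01 -0.13] gap 0.3
wake tgt [487.7  87.4 146.5] trans [ 0.4223 -0.9517  0.3398] rot [-0.0012  0.0668  0.008 ]
tip in key frame (mm): x -111.7 y -287.2 above 173.9
```

>>> servo_tool([
  {"translation": [0.42, -0.95, 0.1], "delta_rot": [0, 0.067, 0.008], "hand": 0},
  {"translation": [0.42, -0.95, 0.1], "delta_rot": [0, 0.067, 0.008], "hand": 0},
  {"translation": [0.42, -0.95, 0.1], "delta_rot": [0, 0.067, 0.008], "hand": 0},
  {"translation": [0.42, -0.95, 0.2], "delta_rot": [0, 0.067, 0.008], "hand": 0},
  {"translation": [0.42, -0.95, 0.2], "delta_rot": [0, 0.067, 0.008], "hand": 0},
  {"translation": [0.42, -0.95, 0.34], "delta_rot": [0, 0.067, 0.008], "hand": 0},
  {"translation": [0.42, -0.95, 0.34], "delta_rot": [0, 0.067, 0.008], "hand": 0},
  {"translation": [0.42, -0.95, 0.34], "delta_rot": [0, 0.067, 0.008], "hand": 0},
])

```text
time: 1.9
ee_pos: [485.4, 8.5, 147.3]
orientation: [[0.995, -0.003, 0.102], [-0.008, -0.999, 0.042], [0.102, -0.043, -0.994]]
ft_force: [0.2, 0.6, 0.1]
finger_gap: 0.1
```

```bash
python3 g.py wake 12; python3 -c "
from bench import camera,camera_params
import cv2
from h import *
from g import K
cv2.imwrite('pics/top1.png',camera('top')[:,:,::-1])
p=camera_params('wrist');im=camera('wrist')[:,:,::-1].copy()
for k,v in K.items():
    print(k,proj(np.array([v]),p).round(1))
cv2.imwrite('pics/wr1.png',im)"
```

```text
t 1.9 tcp [485.4   8.5 147.3] F [0.17 0.59 0.08] gap 0.1
wake tgt [492.7  87.   98.7] trans [ 0.0055 -0.2546  0.1744] rot [-0.0324  0.0026  0.0477]
tip in key frame (mm): x 4.4 y -78.8 above 60.4
wake [[203.  214.1]]
jars [[291.4 137.1]]
print [[415.5 233. ]]
```

View pics/wr1.png

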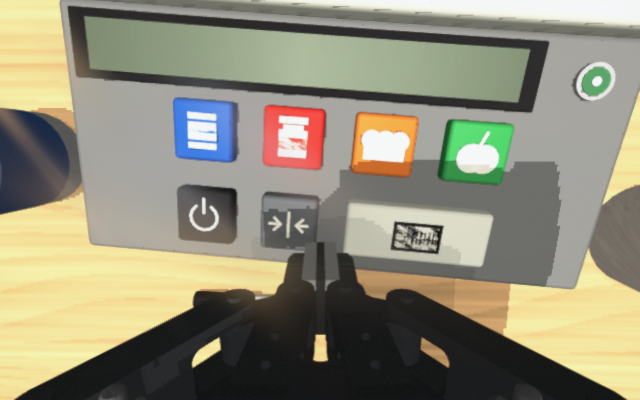

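In the wrist picture the standby cap is centred at about (207,213), red at (294,138) and print at (418,234). The calibration predicted (203,214), (291,137) and (415,233), so they agree to about 2 mm. The closed fingertips are visible near (320,250).

>>> servo_tool([
  {"translation": [0.005, -0.255, 0.02], "delta_rot": [-0.032, 0, 0.048], "hand": 0},
  {"translation": [0.005, -0.255, 0.08], "delta_rot": [-0.032, 0, 0.048], "hand": 0},
  {"translation": [0.005, -0.255, 0.15], "delta_rot": [-0.032, 0, 0.048], "hand": 0},
  {"translation": [0.005, -0.255, 0.174], "delta_rot": [-0.032, 0, 0.048], "hand": 0},
  {"translation": [0.005, -0.255, 0.174], "delta_rot": [-0.032, 0, 0.048], "hand": 0},
  {"translation": [0.005, -0.255, 0.174], "delta_rot": [-0.032, 0, 0.048], "hand": 0},
])

```text
time: 2.75
ee_pos: [492.8, 11.3, 100.0]
orientation: [[0.995, 0.002, 0.1], [-0.003, -0.999, 0.043], [0.1, -0.043, -0.994]]
ft_force: [-0.2, -0.4, -0.1]
finger_gap: -0.1
```

```bash
python3 g.py wake 0; python3 -c "
from bench import camera
import cv2
cv2.imwrite('pics/wr2.png',camera('wrist')[:,:,::-1])"
```

```text
t 2.75 tcp [492.8  11.3 100. ] F [-0.24 -0.37 -0.09] gap -0.1
wake tgt [493.9  86.8  86.8] trans [-0.0012 -0.2496  0.0549] rot [-0.033   0.0038  0.0511]
tip in key frame (mm): x 6.5 y -75.4 above 12.5
```

View pics/wr2.png

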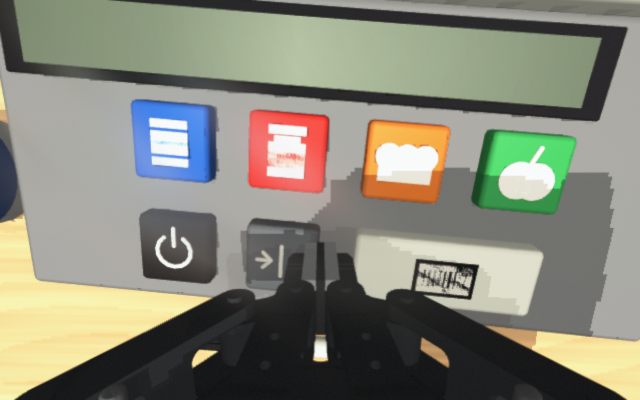

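The y motion stalled: the TCP is at 11 instead of 87. I'll check the joints before going any lower.

```bash
python3 -c "
from bench import bot
s=bot.get_state()
for k in ('joint_positions','qvel','joint_torque','ft_force','wrist_torque'): print(k,s[k].round(2))"
```

```text
joint_positions [ -0.2   11.3  -25.79  47.13   2.51 179.94]
qvel [-0.02 -0.21  0.1   0.11  0.02  0.04]
joint_torque [ -0.12 -62.91  44.57  -1.47   0.2   -0.  ]
ft_force [ 0.28 -1.41 -0.18]
wrist_torque [-0.01  0.05 -0.01]
```

Joint 6 is at its +180° limit. I'll use a tool yaw about 25° left of the scale's axis, which puts joint 6 near 165°. The fingertip still fits on the caps. Raising first.

```bash
sed -i "s/^Rt=.*/Rt=np.c_[ex,-ey,-n]@Ro.from_euler('z',-25,degrees=True).as_matrix()/; s/rel=Rt.T@/rel=np.c_[ex,-ey,-n].T@/" g.py; python3 g.py wake 35
```

```text
t 2.8 tcp [492.9  11.3 100.1] F [ 0.28 -1.41 -0.18] gap -0.0
wake tgt [490.3  87.2 121.6] trans [-0.002  -0.2556 -0.0612] rot [-0.0332 -0.0036 -0.2266]
tip in key frame (mm): x 6.6 y -75.3 above 12.7
```

>>> servo_tool([
  {"translation": [0, 0, -0.06], "delta_rot": [-0.033, -0.004, -0.227], "hand": 0},
  {"translation": [0, 0, -0.061], "delta_rot": [-0.033, -0.004, -0.227], "hand": 0},
  {"translation": [-0.002, -0.256, -0.061], "delta_rot": [-0.033, -0.004, -0.227], "hand": 0},
  {"translation": [-0.002, -0.256, -0.061], "delta_rot": [-0.033, -0.004, -0.227], "hand": 0},
  {"translation": [-0.002, -0.256, -0.061], "delta_rot": [-0.033, -0.004, -0.227], "hand": 0},
  {"translation": [-0.002, -0.256, -0.061], "delta_rot": [-0.033, -0.004, -0.227], "hand": 0},
])

```text
time: 3.55
ee_pos: [490.3, 86.5, 121.6]
orientation: [[0.933, 0.343, 0.104], [0.346, -0.938, -0.009], [0.094, 0.044, -0.995]]
ft_force: [0.2, -0.2, 0.4]
finger_gap: -0.3
```

```bash
python3 g.py wake 8; python3 -c "
from bench import camera,camera_params
import cv2
from h import *
from g import K
p=camera_params('wrist')
for k,v in K.items():
    print(k,proj(np.array([v]),p).round(1))
cv2.imwrite('pics/wr3.png',camera('wrist')[:,:,::-1])"
```

```text
t 3.55 tcp [490.3  86.5 121.6] F [ 0.24 -0.25  0.39] gap -0.3
wake tgt [493.1  86.9  94.8] trans [ 0.0007 -0.0021  0.09  ] rot [-0.0001  0.0004  0.    ]
tip in key frame (mm): x 0.1 y -0.7 above 35.0
wake [[318.8 232.8]]
jars [[452.1 188.7]]
print [[523.3 322.2]]
```

View pics/wr3.png

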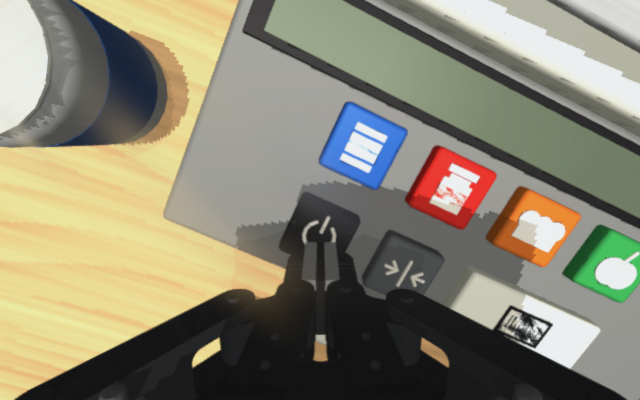

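The standby key is under the fingertips: seen at about (321,233), predicted (319,233). Descending to an 8 mm gap.

>>> servo_tool([
  {"translation": [0, -0.002, 0.05], "delta_rot": [0, 0, 0], "hand": 0},
  {"translation": [0, -0.002, 0.09], "delta_rot": [0, 0, 0], "hand": 0},
  {"translation": [0, -0.002, 0.09], "delta_rot": [0, 0, 0], "hand": 0},
])

```text
time: 3.98
ee_pos: [492.0, 86.2, 93.2]
orientation: [[0.934, 0.343, 0.101], [0.345, -0.938, -0.009], [0.092, 0.044, -0.995]]
ft_force: [0.5, 0.2, 0.0]
finger_gap: 0.5
```

```bash
python3 g.py wake 0
```

```text
t 3.975 tcp [492.   86.2  93.2] F [0.46 0.18 0.01] gap 0.5
wake tgt [493.9  86.8  86.8] trans [ 0.0047 -0.0008  0.0219] rot [-0.0003  0.002  -0.0005]
tip in key frame (mm): x -1.1 y -0.8 above 6.6
```

>>> servo_tool([
  {"translation": [0.003, 0, 0.01], "delta_rot": [0, 0, 0], "hand": 0},
  {"translation": [0.003, 0, 0.017], "delta_rot": [0, 0, 0], "hand": 0},
  {"translation": [0.003, 0, 0.017], "delta_rot": [0, 0, 0], "hand": 0},
])

```text
time: 4.35
ee_pos: [493.4, 86.5, 88.2]
orientation: [[0.934, 0.343, 0.101], [0.345, -0.938, -0.009], [0.092, 0.044, -0.995]]
ft_force: [0.1, 0.2, -1.4]
finger_gap: -0.1
```

```bash
python3 g.py wake 0
```

```text
t 4.35 tcp [493.4  86.5  88.2] F [ 0.11  0.17 -1.37] gap -0.1
wake tgt [493.9  86.8  86.8] trans [ 0.0016 -0.0008  0.0048] rot [-0.0003  0.002  -0.0005]
tip in key frame (mm): x -0.3 y -0.4 above 1.4
```

>>> servo_tool([
  {"translation": [0.002, 0, 0.007], "delta_rot": [0, 0, 0], "hand": 0},
  {"translation": [0.002, 0, 0.01], "delta_rot": [0, 0, 0], "hand": 0},
  {"translation": [0.002, 0, 0.01], "delta_rot": [0, 0, 0], "hand": 0},
])

```text
time: 4.72
ee_pos: [494.4, 86.7, 85.4]
orientation: [[0.934, 0.343, 0.101], [0.345, -0.938, -0.009], [0.092, 0.044, -0.995]]
ft_force: [-1.3, -0.8, 3.8]
finger_gap: 0.1
```

```bash
python3 g.py wake -4
```

```text
t 4.725 tcp [494.4  86.7  85.4] F [-1.35 -0.76  3.8 ] gap 0.1
wake tgt [494.3  86.8  82.8] trans [-0.0009 -0.0008  0.0085] rot [-0.0003  0.0018 -0.0005]
tip in key frame (mm): x 0.4 y -0.1 above -1.5
```

That's contact at 3.8–4 N. Pressing about 2 mm more.

>>> servo_tool([
  {"translation": [0, 0, 0.004], "delta_rot": [0, 0, 0], "hand": 0},
  {"translation": [0, 0, 0.007], "delta_rot": [0, 0, 0], "hand": 0},
  {"translation": [0, 0, 0.007], "delta_rot": [0, 0, 0], "hand": 0},
])

```text
time: 5.1
ee_pos: [494.6, 86.7, 83.3]
orientation: [[0.934, 0.343, 0.101], [0.345, -0.938, -0.009], [0.092, 0.044, -0.995]]
ft_force: [-3.1, -0.3, 5.2]
finger_gap: 0.4
```

```bash
python3 g.py wake -4;  python3 -c "
from bench import camera
import cv2
cv2.imwrite('pics/wr4.png',camera('wrist')[:,:,::-1])
cv2.imwrite('pics/sc4.png',cv2.resize(camera('scene')[140:240,210:370,::-1],None,fx=5,fy=5))"; python3 g.py wake 0
```

```text
t 5.1 tcp [494.6  86.7  83.3] F [-3.12 -0.34  5.19] gap 0.4
wake tgt [494.3  86.8  82.8] trans [-0.0009 -0.0008  0.0015] rot [-0.0003  0.0018 -0.0005]
tip in key frame (mm): x 0.4 y -0.1 above -3.6
t 5.2 tcp [494.7  86.7  83.3] F [-2.41 -0.06  5.64] gap 0.1
wake tgt [493.9  86.8  86.8] trans [-0.001  -0.0009 -0.0117] rot [-0.0003  0.0017 -0.0005]
tip in key frame (mm): x 0.4 y -0.1 above -3.5
```

View pics/wr4.png

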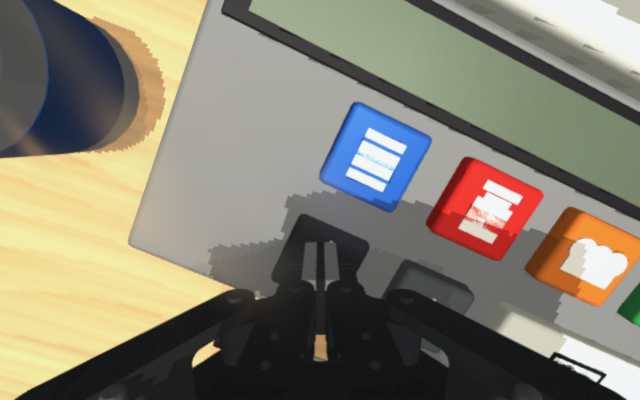

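View pics/sc4.png

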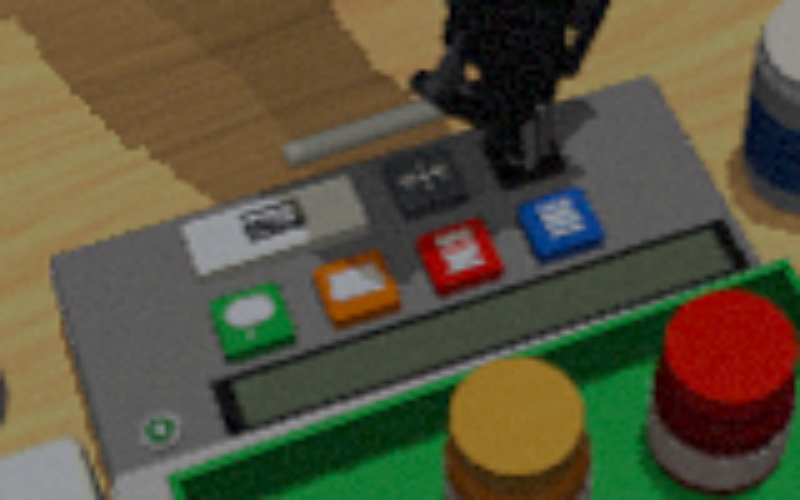

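The scene view shows the fingertip centred on the standby key at about (525,160), and the zero cap is not touched. The normal force is about 5.5 N, which is roughly 4.5 mm down. It has held there for over 0.2 s. Lifting off and moving to jars.

>>> servo_tool([
  {"translation": [0, 0, -0.05], "delta_rot": [0, 0, 0], "hand": 0},
  {"translation": [0, 0, -0.1], "delta_rot": [0, 0, 0], "hand": 0},
  {"translation": [0, 0, -0.1], "delta_rot": [0, 0, 0], "hand": 0},
  {"translation": [0, 0, -0.1], "delta_rot": [0, 0, 0], "hand": 0},
])

```text
time: 5.7
ee_pos: [491.6, 87.0, 113.2]
orientation: [[0.934, 0.343, 0.102], [0.345, -0.938, -0.009], [0.092, 0.044, -0.995]]
ft_force: [-1.3, -0.2, -0.6]
finger_gap: 0.1
```

```bash
python3 g.py jars 20
```

```text
t 5.7 tcp [491.6  87.  113.2] F [-1.34 -0.17 -0.6 ] gap 0.1
jars tgt [539.9  28.8 112.2] trans [0.0833 0.237  0.0214] rot [-0.0003  0.0016 -0.0005]
tip in key frame (mm): x -52.6 y 53.9 above 26.5
```

>>> servo_tool([
  {"translation": [0.083, 0.237, 0.01], "delta_rot": [0, 0, 0], "hand": 0},
  {"translation": [0.083, 0.237, 0.01], "delta_rot": [0, 0, 0], "hand": 0},
  {"translation": [0.083, 0.237, 0.021], "delta_rot": [0, 0, 0], "hand": 0},
  {"translation": [0.083, 0.237, 0.021], "delta_rot": [0, 0, 0], "hand": 0},
])

```text
time: 6.2
ee_pos: [538.8, 29.4, 111.6]
orientation: [[0.934, 0.343, 0.1], [0.346, -0.938, -0.009], [0.091, 0.043, -0.995]]
ft_force: [-0.1, 0.4, -0.3]
finger_gap: 0.0
```

```bash
python3 g.py jars 4;  python3 -c "
from bench import camera
import cv2
cv2.imwrite('pics/wr5.png',camera('wrist')[:,:,::-1])"
```

```text
t 6.2 tcp [538.8  29.4 111.6] F [-0.09  0.43 -0.3 ] gap 0.0
jars tgt [541.6  28.7  96.3] trans [0.0032 0.0033 0.0517] rot [-0.0007  0.0025 -0.0002]
tip in key frame (mm): x -1.2 y 0.5 above 19.5
```

View pics/wr5.png

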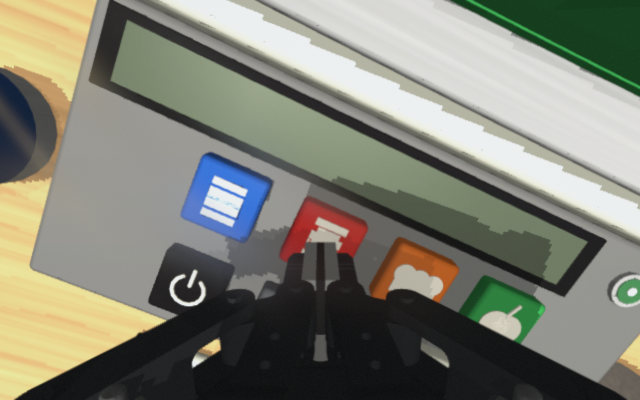

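The standby key at about (190,280) is back up, and the tip is over the red jars key at about (322,235). Lowering, first to a gap of about 3 mm and then pressing.

>>> servo_tool([
  {"translation": [0.003, 0.003, 0.03], "delta_rot": [0, 0, 0], "hand": 0},
  {"translation": [0.003, 0.003, 0.048], "delta_rot": [0, 0, 0], "hand": 0},
  {"translation": [0.003, 0.003, 0.05], "delta_rot": [0, 0, 0], "hand": 0},
  {"translation": [0.003, 0.003, 0.05], "delta_rot": [0, 0, 0], "hand": 0},
])

```text
time: 6.75
ee_pos: [541.6, 28.9, 97.1]
orientation: [[0.934, 0.344, 0.1], [0.346, -0.938, -0.009], [0.091, 0.043, -0.995]]
ft_force: [0.4, 0.1, -0.0]
finger_gap: -0.0
```

```bash
python3 g.py jars -1.5
```

```text
t 6.75 tcp [541.6  28.9  97.1] F [ 0.36  0.11 -0.02] gap -0.0
jars tgt [542.2  28.6  90.8] trans [-0.0003  0.0007  0.021 ] rot [-0.0007  0.0023  0.0001]
tip in key frame (mm): x 0.0 y 0.2 above 4.8
```

>>> servo_tool([
  {"translation": [0, 0, 0.01], "delta_rot": [0, 0, 0], "hand": 0},
  {"translation": [0, 0, 0.016], "delta_rot": [0, 0, 0], "hand": 0},
  {"translation": [0, 0, 0.021], "delta_rot": [0, 0, 0], "hand": 0},
  {"translation": [0, 0, 0.021], "delta_rot": [0, 0, 0], "hand": 0},
])

```text
time: 7.25
ee_pos: [542.3, 28.9, 90.9]
orientation: [[0.934, 0.344, 0.101], [0.346, -0.938, -0.009], [0.091, 0.043, -0.995]]
ft_force: [-0.2, 0.2, 4.5]
finger_gap: 0.2
```

```bash
python3 g.py jars -4
```

```text
t 7.25 tcp [542.3  28.9  90.9] F [-0.15  0.17  4.5 ] gap 0.2
jars tgt [542.4  28.6  88.3] trans [-0.0006  0.0006  0.0084] rot [-0.0006  0.0022  0.0001]
tip in key frame (mm): x 0.1 y 0.2 above -1.5
```

>>> servo_tool([
  {"translation": [0, 0, 0.004], "delta_rot": [0, 0, 0], "hand": 0},
  {"translation": [0, 0, 0.008], "delta_rot": [0, 0, 0], "hand": 0},
  {"translation": [0, 0, 0.008], "delta_rot": [0, 0, 0], "hand": 0},
  {"translation": [0, 0, 0.008], "delta_rot": [0, 0, 0], "hand": 0},
])

```text
time: 7.75
ee_pos: [542.6, 28.8, 88.5]
orientation: [[0.934, 0.344, 0.101], [0.346, -0.938, -0.009], [0.092, 0.043, -0.995]]
ft_force: [-2.0, -1.6, 4.8]
finger_gap: 0.3
```

```bash
python3 g.py jars -4;  python3 -c "
from bench import camera
import cv2
cv2.imwrite('pics/wr6.png',camera('wrist')[:,:,::-1])"; python3 g.py jars -4
```

```text
t 7.75 tcp [542.6  28.8  88.5] F [-1.95 -1.57  4.82] gap 0.3
jars tgt [542.4  28.6  88.3] trans [-0.0007  0.0005  0.0006] rot [-0.0006  0.0021  0.    ]
tip in key frame (mm): x 0.1 y 0.2 above -3.8
t 7.8 tcp [542.6  28.8  88.5] F [-1.3   0.17  5.03] gap -0.2
jars tgt [542.4  28.6  88.3] trans [-0.0007  0.0006  0.0007] rot [-0.0006  0.0021  0.0001]
tip in key frame (mm): x 0.1 y 0.2 above -3.8
```

View pics/wr6.png

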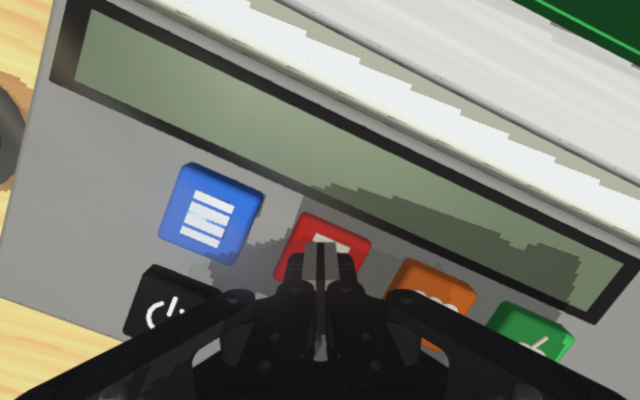

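The red cap at about (322,250) sits visibly lower than its neighbours. The force readings are noisy, so I'll press 1 mm more to be sure.

>>> servo_tool([
  {"translation": [0, 0, 0.0035], "delta_rot": [0, 0, 0], "hand": 0},
  {"translation": [0, 0, 0.0035], "delta_rot": [0, 0, 0], "hand": 0},
  {"translation": [0, 0, 0.0035], "delta_rot": [0, 0, 0], "hand": 0},
])

```text
time: 8.18
ee_pos: [542.7, 28.8, 87.5]
orientation: [[0.934, 0.344, 0.101], [0.346, -0.938, -0.009], [0.092, 0.043, -0.995]]
ft_force: [-2.3, -0.3, 6.2]
finger_gap: 0.1
```

>>> servo_tool([
  {"translation": [0, 0, -0.05], "delta_rot": [0, 0, 0], "hand": 0},
  {"translation": [0, 0, -0.1], "delta_rot": [0, 0, 0], "hand": 0},
  {"translation": [0, 0, -0.1], "delta_rot": [0, 0, 0], "hand": 0},
  {"translation": [0, 0, -0.1], "delta_rot": [0, 0, 0], "hand": 0},
])

```text
time: 8.68
ee_pos: [539.6, 29.1, 117.3]
orientation: [[0.934, 0.344, 0.101], [0.346, -0.938, -0.009], [0.092, 0.043, -0.995]]
ft_force: [-0.3, 0.2, -0.1]
finger_gap: 0.2
```

```bash
python3 g.py print 20
```

```text
t 8.675 tcp [539.6  29.1 117.3] F [-0.32  0.21 -0.13] gap 0.2
print tgt [480.6 -47.5 106.7] trans [-0.2751  0.1704  0.0177] rot [-0.0006  0.002   0.0001]
tip in key frame (mm): x 53.2 y 81.2 above 25.1
```

>>> servo_tool([
  {"translation": [-0.275, 0.17, 0], "delta_rot": [0, 0, 0], "hand": 0},
  {"translation": [-0.275, 0.17, 0], "delta_rot": [0, 0, 0], "hand": 0},
  {"translation": [-0.275, 0.17, 0.017], "delta_rot": [0, 0, 0], "hand": 0},
  {"translation": [-0.275, 0.17, 0.017], "delta_rot": [0, 0, 0], "hand": 0},
  {"translation": [-0.275, 0.17, 0.017], "delta_rot": [0, 0, 0], "hand": 0},
])

```text
time: 9.3
ee_pos: [481.1, -46.7, 106.8]
orientation: [[0.933, 0.345, 0.101], [0.347, -0.938, -0.009], [0.092, 0.043, -0.995]]
ft_force: [-0.3, -0.7, -0.1]
finger_gap: -0.2
```

```bash
python3 g.py print 4.5;  python3 -c "
from bench import camera
import cv2
cv2.imwrite('pics/wr7.png',camera('wrist')[:,:,::-1])"
```

```text
t 9.3 tcp [481.1 -46.7 106.8] F [-0.34 -0.73 -0.09] gap -0.2
print tgt [482.3 -47.6  91.3] trans [-0.0022  0.0018  0.052 ] rot [-0.0007  0.002   0.0007]
tip in key frame (mm): x 0.4 y 0.8 above 20.1
```

View pics/wr7.png

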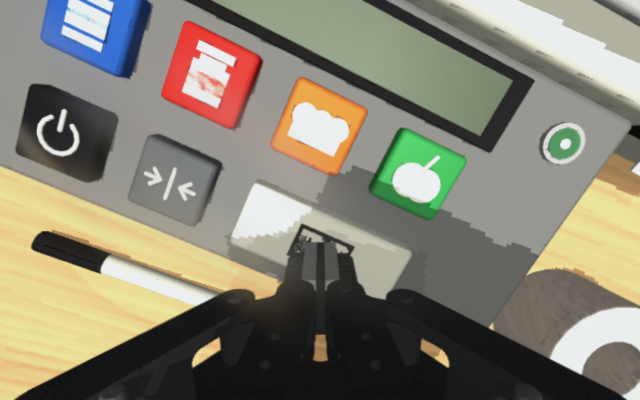

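The standby key (67,133) and jars key (212,75) are both up, and the tip is over the print label at about (322,242).

>>> servo_tool([
  {"translation": [-0.002, 0.002, 0.03], "delta_rot": [0, 0, 0], "hand": 0},
  {"translation": [-0.002, 0.002, 0.048], "delta_rot": [0, 0, 0], "hand": 0},
  {"translation": [-0.002, 0.002, 0.052], "delta_rot": [0, 0, 0], "hand": 0},
  {"translation": [-0.002, 0.002, 0.062], "delta_rot": [0, 0, 0], "hand": 0},
  {"translation": [-0.002, 0.002, 0.072], "delta_rot": [0, 0, 0], "hand": 0},
  {"translation": [-0.002, 0.002, 0.072], "delta_rot": [0, 0, 0], "hand": 0},
])

```text
time: 10.1
ee_pos: [483.0, -47.7, 85.4]
orientation: [[0.933, 0.345, 0.101], [0.347, -0.938, -0.009], [0.092, 0.043, -0.995]]
ft_force: [-0.6, 0.5, 3.9]
finger_gap: -0.3
```

```bash
python3 g.py print -4.5
```

```text
t 10.1 tcp [483.  -47.7  85.4] F [-0.62  0.5   3.92] gap -0.3
print tgt [483.2 -47.7  82.3] trans [-0.0004 -0.0003  0.0101] rot [-0.0007  0.0018  0.0007]
tip in key frame (mm): x 0.2 y -0.0 above -1.5
```

>>> servo_tool([
  {"translation": [0, 0, 0.005], "delta_rot": [0, 0, 0], "hand": 0},
  {"translation": [0, 0, 0.01], "delta_rot": [0, 0, 0], "hand": 0},
  {"translation": [0, 0, 0.01], "delta_rot": [0, 0, 0], "hand": 0},
  {"translation": [0, 0, 0.01], "delta_rot": [0, 0, 0], "hand": 0},
])

```text
time: 10.6
ee_pos: [483.4, -47.7, 82.5]
orientation: [[0.933, 0.345, 0.101], [0.347, -0.938, -0.009], [0.092, 0.043, -0.995]]
ft_force: [-2.5, 0.8, 5.7]
finger_gap: -0.3
```

```bash
python3 g.py print -4.5;  python3 -c "
from bench import camera
import cv2
cv2.imwrite('pics/wr8.png',camera('wrist')[:,:,::-1])"; python3 g.py print -4.5
```

```text
t 10.6 tcp [483.4 -47.7  82.5] F [-2.46  0.81  5.71] gap -0.3
print tgt [483.2 -47.7  82.3] trans [-0.0006 -0.0004  0.0004] rot [-0.0006  0.0017  0.0007]
tip in key frame (mm): x 0.2 y -0.0 above -4.4
t 10.65 tcp [483.4 -47.7  82.5] F [-3.21  0.34  6.06] gap 0.3
print tgt [483.2 -47.7  82.3] trans [-0.0006 -0.0004  0.0005] rot [-0.0006  0.0017  0.0007]
tip in key frame (mm): x 0.2 y -0.0 above -4.4
```

View pics/wr8.png

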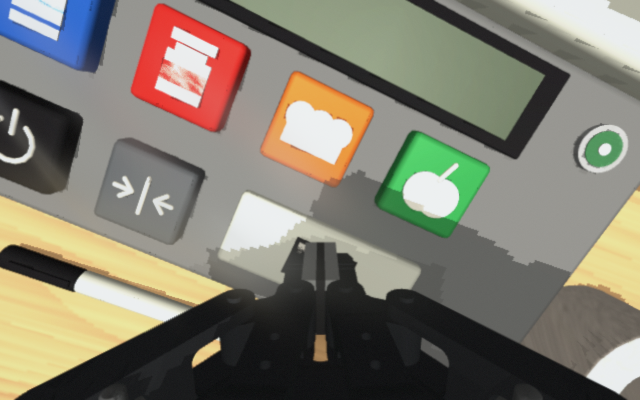

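The print cap at about (320,240) is pressed nearly to the panel at about 6 N, and the others are up. Lifting well clear.

>>> servo_tool([
  {"translation": [0, 0, -0.06], "delta_rot": [0, 0, 0], "hand": 0},
  {"translation": [0, 0, -0.2], "delta_rot": [0, 0, 0], "hand": 0},
  {"translation": [-0.2, 0, -0.4], "delta_rot": [0, 0, 0], "hand": 0},
  {"translation": [-0.3, 0, -0.5], "delta_rot": [0, 0, 0], "hand": 0},
  {"translation": [-0.3, 0, -0.5], "delta_rot": [0, 0, 0], "hand": 0},
  {"translation": [-0.3, 0, -0.5], "delta_rot": [0, 0, 0], "hand": 0},
  {"translation": [-0.3, 0, -0.5], "delta_rot": [0, 0, 0], "hand": 0},
])

```text
time: 11.52
ee_pos: [384.4, -77.4, 222.4]
orientation: [[0.933, 0.345, 0.1], [0.348, -0.938, -0.008], [0.091, 0.042, -0.995]]
ft_force: [0.3, 0.2, -0.5]
finger_gap: 0.4
```

```bash
python3 -c "
from bench import camera
import cv2,numpy as np
a=camera('scene')[:,:,::-1];b=camera('wrist')[:,:,::-1]
cv2.imwrite('pics/end.png',np.vstack([a[:300],b[:300]]))"
```

```text
(no output)
```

View pics/end.png

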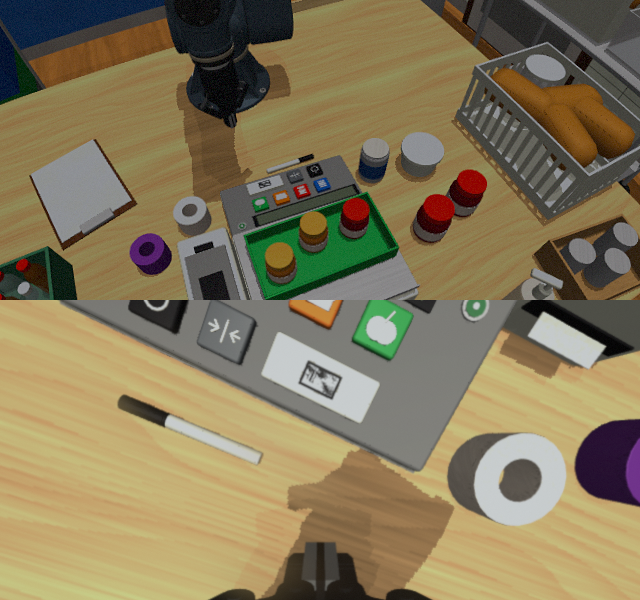

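The keys are up, including print at (320,380), every loose thing is where it started, and the arm is clear. Handing in.

```bash
python3 -c "
from bench import bot
print(bot.finish_job())"
```

```text
the job is handed in; nothing more can be done
None
```

I tapped the standby, red jars and wide white print keys in that order with the closed fingertips, then backed the arm off and handed the job in at about 11.6 s. The hand-in gives no verdict, so success isn't confirmed beyond my own checks.

- **Presses:** the measured push was about 5.5 N on standby and about 6 N on jars and print. By the given spring figures that is roughly 4–5 mm down each, and each was held well over 0.1 s. The highest force I read was under 7 N; the readings wander by about 1 N.
- **Spring-back:** wrist pictures showed standby up before I pressed jars, and both up before I pressed print. After print, I could see that key back up too.
- **Surroundings:** in the last pictures the tray, jars, tin, tub, label roll and marker looked to be where they started; I judged this by eye and did not measure it. The arm was clear of everything, with no force on it.
- **One hitch:** on the first approach the last joint hit its 180° limit. The tip stopped sideways about 12 mm above the near-row keys, at the zero key. I lifted, turned the tool about 25° and carried on; nothing was touched.

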